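Build up the sieve tower on the shaker

ROBOT

A 6-joint arm with a two-finger parallel gripper is mounted at the origin on a cart in front of the work surface, level with it; the furniture and walls round the work are solid. World frame = base frame: x ahead of the robot, y to its left, z up, the work surface at z = 0. Lengths are in m, angles in degrees, forces in N, time in s.
With the tool pointing down it reaches from about 0.4 to 0.825 m from the base axis. Payload 7 kg.
Tool frame: the origin (TCP) lies between the finger pads; the fingertips stand 19 mm ahead of it and the grasp point (between the pads) is the TCP; z points along the fingers, y is the line along which they close (so a half turn about z gives the same grasp; the last joint's range is limited). The gripper opens to 88 mm and grips with 3 to 60 N. Pads are 19 mm wide; open, the fingers measure 130 mm over their backs; the gripper's body (78 mm by 193 mm) begins 47 mm behind the grasp point.
Start: joints at [16.507, 20.546, 0.682, 0, -70.136, -16.507], TCP at [0.675, -0, 0.246] pointing down, gripper open.
Joint ranges: [-176.03, 176.03], [-82.01, 121.73], [-58.28, 71.71], [-173.87, 95.51], [-174.79, -0.11], [-173.66, 173.66]. Speed limits (degrees/s): [136.94, 136.94, 172.46, 180, 180, 180].

INTERFACE

Orientations are given as [roll, pitch, yaw] about the fixed x, y, z axes, in that order (R = Rz(yaw) Ry(pitch) Rx(roll)).
In Python, from plant import r gives the robot as it stands. The module is installed in compiled form; this text tells all that it offers.
- The arm moves only by the shell command python3 -m pendant 'ROWS' [OPENING] [FORCE]. ROWS is JSON, a list of rows, each a list of 6 numbers: the shift along the tool's x, y, z in mm, then the turn, a rotation vector about the tool's x, y, z in rad. In form: [[tx, ty, tz, wx, wy, wz], ...]. A call has 1 to 20 rows; each row is the pose to reach, as a shift and turn from the pose commanded when the call began, along the tool's axes at that moment; what a row does not reach only later rows make up. A row lasts 1/8 s, in which the tool goes at most 62.5 mm and 10.7 degrees, less where a joint would pass 70% of its speed; a pose out of reach is approached as far as the arm can. A call with a gripper value outside its range is refused whole. OPENING is the finger opening in mm, from 0 to 87.6, set as the call begins (- or left out, the last holds). The fingers move at their own pace and stop on an object; FORCE is the grip in N (left out, the last holds). Time passes only in rows, so rows that repeat a pose let the fingers close. It gives the time, the measured TCP pose, the force, the opening and the grip force at its end, in the units of the state.
- r.get_state(): the state, without advancing time (a new reading comes with each control period).
- r.capture(name): name is "scene" or "side" or "wrist"; returns the picture (420x560x3 uint8, red, green, blue); there is no depth.
- r.camera_params(name): a dict with "mtx" (3x3 intrinsics, pixels), "rvec" (rotation vector, rad) and "tvec" (3), from world to camera coordinates, as OpenCV has them; the wrist camera has in their place "mount" (4x4, takes a point from camera to tool coordinates, whose origin is the TCP and whose axes are the flange's). Camera axes: x right, y down, z forward; pixel columns grow to the right and rows downward; lengths in m; the calibration is good to about 2 mm. A picture is of the moment at which its call begins: read the wrist's pose just before it. camera_params takes no time and is no camera call.
- r.close_job(): hands the job in; it is judged then, once.
The state is a dict: "time_s": time; "joints": joint angles; "qd": joint speeds; "joint_torque": joint torques, N m; "tcp_pos": TCP position; "eef_rot": TCP orientation; "contact_force": force on the tool from outside, world axes, zero at the start; "moment": the same for the moment, N m; "gripper_width": finger opening in m; "gripper_force": force on a finger pad.
Only numpy, scipy, OpenCV 4.12 (cv2) and the standard library are available. Lean on these libraries where they do the work, as an engineer would, in place of code of your own. Each camera call takes 0.05 s, during which the arm holds its last target. There are 200 camera calls.

TASK

Build the sieve tower on the small shaker, from the bottom up: first the plain pan in the shaker's ring, then the low fine-mesh sieve, then the tall coarse-mesh sieve, and last the lid with the knob. Each piece must sit fully home and level in the one below. Leave the timer, the jar, the vial and the culture dish standing where they are.

Things in the scene. Friction and masses are not known exactly. Their poses are not given: they have to be found in the camera images.
- pan_center (a point): Collecting pan: round steel cup with plain closed floor, 62 mm diameter, 40 mm high, 3 mm wall, bore 56 mm, 27 mm deep, 0.12 kg. Lowest 10 mm: a skirt 53 mm across, tapered to 47, that drops into the 56 mm bore below; in the shaker its foot stands on the disc. Starts upright; z up, yaw free. Point: on its axis, 20 mm above its foot.
- fine_center (a point): Fine sieve: steel frame like the pan (62 mm diameter, 40 mm high, 3 mm wall, bore 56 mm), floor of close wire mesh, 0.12 kg. Lowest 10 mm: a skirt 53 mm across, tapered to 47, that drops into the 56 mm bore below; the shoulder over it rests on that rim. Starts upright; z up, yaw free. Home, its foot is 30 mm above the pan's foot. Point: on its axis, 20 mm above its foot.
- coarse_center (a point): Coarse sieve: tallest, steel frame, 62 mm diameter, 55 mm high, 3 mm wall, bore 56 mm, floor a wide wire grid (8 mm openings), 0.15 kg. Lowest 10 mm: a skirt 53 mm across, tapered to 47, that drops into the 56 mm bore below; the shoulder over it rests on that rim. Starts upright; z up, yaw free. Home, its foot is 30 mm above the fine sieve's foot. Point: on its axis, 27.5 mm above its foot.
- lid_knob (a point): Lid: steel disc, 62 mm diameter, top face 14 mm above its foot, with upright black knob, 20 mm diameter, 28 mm tall, 0.09 kg. Lowest 10 mm: a skirt 53 mm across, tapered to 47, that drops into the 56 mm bore below; the shoulder over it rests on that rim. Starts upright; z up, yaw free. Home, its foot is 45 mm above the coarse sieve's foot. Point: middle of the knob, on the axis, 28 mm above the foot.
- shaker_seat (a point): Sieve shaker: low white unit, 120 x 120 mm, fixed, with an aluminium disc on top carrying a round ring, 56 mm bore, 62 mm outside, 8 mm high. The point is the centre of the disc inside the ring, 38 mm above the worktop; the foot of the pan stands on it. z up, x points away from its front panel.
- timer: Bench timer, 45 x 70 x 29 mm, pale; stands loose among the pieces, not to be moved. Origin at the centre of its underside, z up.
- jar: Specimen jar with screw lid, 64 mm diameter, 75 mm high; loose bystander, not to be moved. Origin at the centre of its underside, z up.
- vial: Stoppered glass vial, 30 mm diameter, 70 mm high; loose bystander, not to be moved. Origin at the centre of its underside, z up.
- dish: Closed culture dish with agar, 90 mm diameter, 15 mm high; loose bystander, not to be moved. Origin at the centre of its underside, z up.

How it is judged (in metres and radians):
On the way, in this order (a step that is already met when the one before it is completed fails the run):
1. the pan stands home in the ring of the shaker (horizontal distance between pan_center and shaker_seat below 0.005 m and z of pan_center in the frame of shaker_seat between 0.017 and 0.023 m and angle between pan_center's own z axis and vertical below 0.06 rad), for 0.2 s.
2. the fine sieve sits home in the pan, which stands in the ring (all of step 1 and horizontal distance between fine_center and pan_center below 0.005 m and z of fine_center in the frame of pan_center between 0.027 and 0.033 m and angle between fine_center's own z axis and vertical below 0.06 rad), for 0.2 s.
3. the coarse sieve sits home in the fine sieve, the rest as before (all of step 2 and horizontal distance between coarse_center and fine_center below 0.005 m and z of coarse_center in the frame of fine_center between 0.0345 and 0.0405 m and angle between coarse_center's own z axis and vertical below 0.06 rad), for 0.2 s.
At the end, for the whole second after the job is handed in: From the bottom up: pan in the shaker's ring, fine sieve in the pan, coarse sieve in the fine sieve, lid in the coarse sieve. Each is home in the one below: height within 3 mm of fully seated, axes within 5 mm of each other, tilted less than 0.06 rad; at rest (all of step 3 and horizontal distance between lid_knob and coarse_center below 0.005 m and z of lid_knob in the frame of coarse_center between 0.0425 and 0.0485 m and angle between lid_knob's own z axis and vertical below 0.06 rad); the robot touches nothing.
It fails at once if the timer is pushed more than 30 mm from its place or tipped over (distance of timer from where it was at the start of the episode above 0.03 m or angle between timer's own z axis and vertical above 0.5 rad).
It fails at once if the jar is pushed more than 30 mm from its place or tipped over (distance of jar from where it was at the start of the episode above 0.03 m or angle between jar's own z axis and vertical above 0.5 rad).
It fails at once if the vial is pushed more than 30 mm from its place or tipped over (distance of vial from where it was at the start of the episode above 0.03 m or angle between vial's own z axis and vertical above 0.5 rad).
It fails at once if the dish is pushed more than 30 mm from its place or tipped over (distance of dish from where it was at the start of the episode above 0.03 m or angle between dish's own z axis and vertical above 0.5 rad).
It also fails if it takes over 118 s, if anything falls off the work surface, if the arm or the gripper's body presses on something with over 40 N, if the wrist force passes 120 N, or if a joint passes its speed limit or range.

## Working session

There is one attempt and no reset: what is moved stays moved. The work goes in short steps, Python scripts to look and compute and a shell command to move; the robot and the scene stay as the last step left them, time stands still between calls to the robot, and variables do not carry over. Pictures are saved under pics/ and viewed, at most 14 in all, crops included, and the job is handed in when it is done.

```bash
mkdir -p pics
cat > h.py <<'E'
import numpy as np, cv2
from plant import r
from scipy.spatial.transform import Rotation as R
def snap(cam,name):
    s=r.get_state(); im=r.capture(cam); cv2.imwrite(f'pics/{name}.png',im[:,:,::-1]); return s,im
def cam(name,s=None):
    p=r.camera_params(name); K=np.array(p['mtx'])
    if name=='wrist':
        T=np.eye(4); T[:3,:3]=R.from_euler('xyz',s['eef_rot'],degrees=True).as_matrix(); T[:3,3]=s['tcp_pos']
        C=T@np.array(p['mount']); return K,C[:3,:3],C[:3,3]
    Rm=cv2.Rodrigues(np.array(p['rvec'],float))[0]; return K,Rm.T,-Rm.T@np.array(p['tvec']).ravel()
def pt(c,u,v,z):
    K,Rw,o=c; d=Rw@np.linalg.solve(K,[u,v,1]); return o+d*(z-o[2])/d[2]
def px(c,P):
    K,Rw,o=c; q=K@(Rw.T@(np.asarray(P)-o)); return q[:2]/q[2]
E
python3 - <<'E'
from h import *
s,_=snap('scene','a');snap('side','b');snap('wrist','c')
print(s)
for n in('scene','side'):print(n,cam(n)[2],cam(n)[0])
print(r.camera_params('wrist'))
E
```

```text
{'time_s': 0.0, 'joints': array([ 1.65068903e+01,  2.05927506e+01,  6.34303025e-01, -1.91430264e-02,
       -7.01352765e+01, -1.65056329e+01]), 'qd': array([-0.05095615,  0.06579584,  0.07526049, -0.00109602, -0.02073955,
        0.00678635]), 'joint_torque': array([-8.00930356e-04, -5.82726967e+01,  2.93058443e+01,  6.99745238e+00,
        6.93249181e-03, -2.06530804e-04]), 'tcp_pos': array([ 6.74552897e-01, -2.71342014e-05,  2.44614901e-01]), 'eef_rot': array([ 1.79905025e+02, -9.37635214e-03, -9.00052544e+01]), 'contact_force': array([-0.31216806,  0.05735715, -0.14887164]), 'moment': array([-2.36287940e-02,  4.76237704e-05, -4.93427712e-03]), 'gripper_force': 0.0, 'gripper_width': 0.08753712730577377}
scene [ 0.12478849 -0.63451384  0.66855824] [[380.53377161   0.         281.01542993]
 [  0.         380.53377161 206.72006729]
 [  0.           0.           1.        ]]
side [0.05751072 0.87338679 0.62187874] [[430.5271495    0.         280.5684011 ]
 [  0.         430.5271495  203.48052364]
 [  0.           0.           1.        ]]
{'mtx': array([[293.61728848,   0.        , 281.65861548],
       [  0.        , 293.61728848, 202.67701363],
       [  0.        ,   0.        ,   1.        ]]), 'mount': array([[ 9.49834989e-04, -9.65098430e-01, -2.61885699e-01,
         7.09839736e-02],
       [ 9.99999234e-01,  7.08931580e-04,  1.01435668e-03,
         2.86232216e-04],
       [-7.93294996e-04, -2.61886462e-01,  9.65098364e-01,
        -1.39046177e-01],
       [ 0.00000000e+00,  0.00000000e+00,  0.00000000e+00,
         1.00000000e+00]])}
```

View pics/a.png

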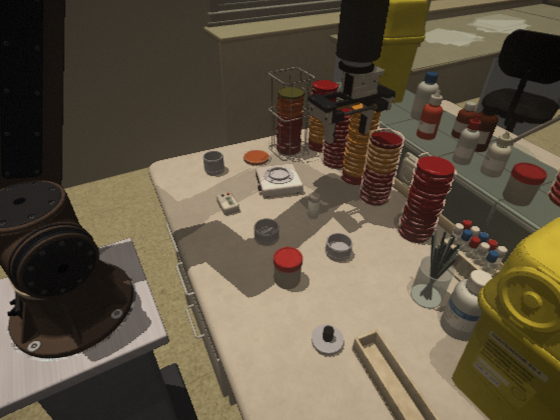

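View pics/b.png

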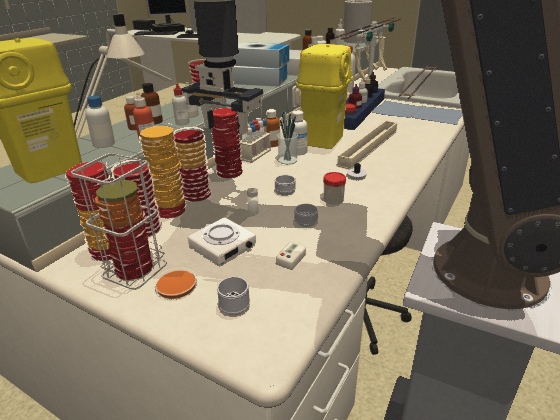

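View pics/c.png

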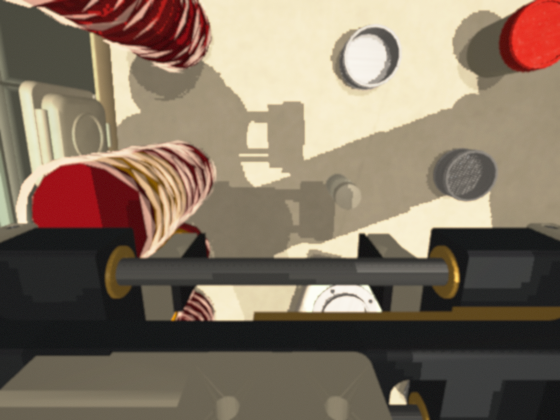

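Run:
```python
from h import *
a=cam('scene');b=cam('side')
for n,z,u,v in [('pan',.04,(339,241),(285,180)),('fine',.04,(266,229),(306,210)),('coarse',.055,(213,158),(234,286)),('lidknobtop',.042,(328,331),(357,166)),('ring',.046,(279,173),(221,233)),('jar',.075,(288,257),(334,178)),('vial',.07,(314,195),(252,190)),('dish',.015,(257,157),(176,283)),('timer',.029,(228,202),(291,253))]:
    print(n,pt(a,*u,z).round(3),pt(b,*v,z).round(3))
s=r.get_state();w=cam('wrist',s)
for n,z,u in [('pan',.04,(371,55)),('fine',.04,(471,172)),('jar',.075,(540,35)),('vial',.07,(344,190))]: print(n,pt(w,*u,z).round(3))
```

```text
pan [ 0.577 -0.138  0.04 ] [ 0.572 -0.131  0.04 ]
fine [ 0.444 -0.017  0.04 ] [ 0.446 -0.002  0.04 ]
coarse [0.445 0.33  0.055] [0.445 0.344 0.055]
lidknobtop [ 0.413 -0.326  0.042] [ 0.411 -0.307  0.042]
ring [0.589 0.175 0.046] [0.581 0.19  0.046]
jar [ 0.426 -0.153  0.075] [ 0.423 -0.139  0.075]
vial [0.601 0.011 0.07 ] [0.6   0.011 0.07 ]
dish [0.594 0.331 0.015] [0.59  0.353 0.015]
timer [0.41  0.139 0.029] [0.407 0.168 0.029]
pan [ 0.578 -0.141  0.04 ]
fine [ 0.45  -0.015  0.04 ]
jar [ 0.43  -0.152  0.075]
vial [ 0.606 -0.     0.07 ]
```

Run:
```python
from h import *
a=cam('scene');b=cam('side')
for n,u in [('orange',(353,180)),('red',(377,200)),('rackL',(275,152)),('rackR',(310,160)),('red2',(332,163))]: print(n,pt(a,*u,0).round(3))
for n,u in [('rackfront',(128,283)),('rackcorner',(160,262)),('orange',(170,213)),('red',(193,197)),('bigred',(228,174))]: print(n,pt(b,*u,0).round(3))
# heights: top of rack over base
for z in (.15,.2,.25,.3): print(z,px(b,[.74,.30,z]).round(),px(a,[.74,.30,z]).round(),px(a,[.73,.1,z]).round())
```

```text
orange [0.806 0.093 0.   ]
red [ 0.804 -0.021  0.   ]
rackL [0.674 0.354 0.   ]
rackR [0.752 0.254 0.   ]
red2 [0.806 0.204 0.   ]
rackfront [0.698 0.386 0.   ]
rackcorner [0.684 0.297 0.   ]
orange [0.807 0.114 0.   ]
red [0.804 0.013 0.   ]
bigred [ 0.794 -0.159  0.   ]
0.15 [129. 202.] [302. 113.] [337. 142.]
0.2 [124. 182.] [303.  98.] [339. 125.]
0.25 [119. 161.] [304.  82.] [341. 108.]
0.3 [114. 138.] [305.  65.] [343.  89.]
```

```bash
python3 -m pendant '[[-180,150,0,0,0,-0.5],[-180,150,0,0,0,-1],[-180,150,0,0,0,-1.571],[-180,150,0,0,0,-1.571],[-180,150,0,0,0,-1.571],[-180,150,0,0,0,-1.571],[-180,150,0,0,0,-1.571],[-180,150,0,0,0,-1.571],[-180,150,0,0,0,-1.571],[-180,150,0,0,0,-1.571],[-180,150,0,0,0,-1.571],[-180,150,0,0,0,-1.571]]'
python3 - <<'E'
from h import *
s,_=snap('wrist','d');print(s['tcp_pos'],s['eef_rot'],s['joints'])
E
```

```text
time_s: 1.65
tcp_pos: [0.5249, 0.1799, 0.2455]
eef_rot: [180.0, 0.0, -0.0]
contact_force: [0.1, 0.9, 1.0]
gripper_width: 0.0874
gripper_force: 0.0
[0.52492345 0.17994441 0.24548164] [ 1.79996100e+02  8.99509534e-03 -4.63429965e-02] [ 3.91409288e+01  9.27926923e+00 -1.46440320e+01 -2.91044535e-03
 -6.60861352e+01  5.08139085e+01]
```

View pics/d.png

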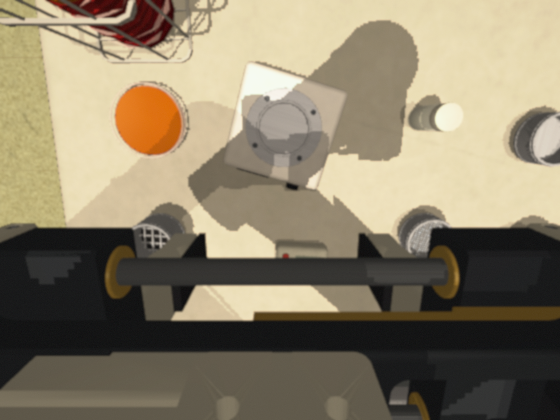

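Run:
```python
import cv2
i=cv2.imread('pics/d.png')[60:195,215:355]
i=cv2.createCLAHE(3,(4,4)).apply(cv2.cvtColor(i,6))
cv2.imwrite('pics/e.png',cv2.resize(i,None,fx=4,fy=4,interpolation=2))
```

```text
(no output)
```

View pics/e.png

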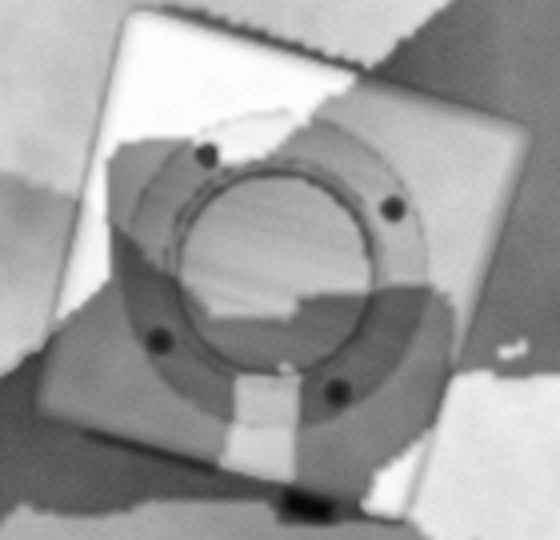

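Run:
```python
from h import *
s=r.get_state();w=cam('wrist',s)
print(s['tcp_pos'],pt(w,284.1,128,.046),pt(w,283.5,128.6,.038),pt(w,545,135,.04))
```

```text
[0.52495283 0.17995443 0.24550832] [0.58940875 0.17661252 0.046     ] [0.58861443 0.17723873 0.038     ] [ 0.58167946 -0.12181947  0.04      ]
```

```bash
python3 -m pendant '[[53,60,0,0,0,0],[53,120,0,0,0,0],[53,180,0,0,0,0],[53,240,0,0,0,0],[53,300,0,0,0,0],[53,317,0,0,0,0],[53,317,0,0,0,0],[53,317,60,0,0,0],[53,317,120,0,0,0],[53,317,160,0,0,0],[53,317,185,0,0,0],[53,317,205,0,0,0],[53,317,214,0,0,0],[53,317,214,0,0,0],[53,317,214,0,0,0]]' 87 15
python3 -m pendant '[[0,0,0,0,0,0],[0,0,0,0,0,0],[0,0,0,0,0,0],[0,0,0,0,0,0],[0,0,0,0,0,0],[0,0,0,0,0,0],[0,0,0,0,0,0],[0,0,0,0,0,0]]' 40 10
```

```text
time_s: 3.58
tcp_pos: [0.5788, -0.1366, 0.0325]
eef_rot: [180.0, -0.1, 0.0]
contact_force: [0.1, 0.3, -0.3]
gripper_width: 0.0869
gripper_force: 0.0
time_s: 4.58
tcp_pos: [0.5782, -0.1372, 0.0319]
eef_rot: [180.0, -0.0, 0.0]
contact_force: [-0.5, -2.1, 4.9]
gripper_width: 0.0629
gripper_force: 10.0
```

```bash
python3 -m pendant '[[0,0,0,0,0,0],[0,0,0,0,0,0],[0,0,0,0,0,0],[0,0,0,0,0,0],[0,0,0,0,0,0.18],[0,0,0,0,0,0.36],[0,0,0,0,0,0.54],[0,0,0,0,0,0.72],[0,0,0,0,0,0.9],[0,0,0,0,0,1.08],[0,0,0,0,0,1.26],[0,0,0,0,0,1.44],[0,0,0,0,0,1.571],[0,0,0,0,0,1.571],[0,0,0,0,0,1.571]]' 87 10
python3 -m pendant '[[0,0,0,0,0,0],[0,0,0,0,0,0],[0,0,0,0,0,0],[0,0,0,0,0,0],[0,0,0,0,0,0],[0,0,0,0,0,0],[0,0,0,0,0,0],[0,0,0,0,0,0]]' 40 20
python3 -m pendant '[[0,0,-10,0,0,0],[0,0,-30,0,0,0],[0,0,-70,0,0,0],[0,0,-110,0,0,0],[0,0,-110,0,0,0],[0,0,-110,0,0,0]]'
```

```text
time_s: 6.45
tcp_pos: [0.5781, -0.137, 0.0315]
eef_rot: [-180.0, 0.0, -89.8]
contact_force: [-0.4, -0.7, -0.7]
gripper_width: 0.0871
gripper_force: 0.0
time_s: 7.45
tcp_pos: [0.578, -0.137, 0.0316]
eef_rot: [180.0, 0.0, -90.0]
contact_force: [-1.1, -0.1, 0.0]
gripper_width: 0.0608
gripper_force: 20.0
time_s: 8.2
tcp_pos: [0.5777, -0.1369, 0.1417]
eef_rot: [-180.0, 0.0, -90.0]
contact_force: [-0.2, -0.1, -2.9]
gripper_width: 0.0607
gripper_force: 20.0
```

```bash
python3 -m pendant '[[-60,-11,0,0,0,-0.18],[-110,-11,0,0,0,-0.36],[-160,-11,0,0,0,-0.54],[-210,-11,0,0,0,-0.72],[-260,-11,0,0,0,-0.9],[-300,-11,0,0,0,-1.08],[-314,-11,0,0,0,-1.26],[-314,-11,0,0,0,-1.44],[-314,-11,0,0,0,-1.571],[-314,-11,0,0,0,-1.571],[-314,-11,30,0,0,-1.571],[-314,-11,55,0,0,-1.571],[-314,-11,55,0,0,-1.571],[-314,-11,55,0,0,-1.571]]'
python3 - <<'E'
from h import *
s,i=snap('wrist','f');snap('side','g0');snap('scene','h0')
a=cv2.imread('pics/g0.png')[190:270,175:275];b=cv2.imread('pics/h0.png')[130:210,230:330]
cv2.imwrite('pics/g.png',np.hstack([cv2.resize(x,(400,320),interpolation=2) for x in(a,b)]))
print(s['tcp_pos'],s['eef_rot'])
E
```

```text
time_s: 9.95
tcp_pos: [0.5895, 0.1771, 0.0871]
eef_rot: [180.0, -0.0, -0.1]
contact_force: [0.6, 0.3, -0.0]
gripper_width: 0.0608
gripper_force: 20.0
[0.58948724 0.1770646  0.08712468] [ 1.79993352e+02 -2.48764453e-02 -5.72658358e-02]
```

View pics/g.png

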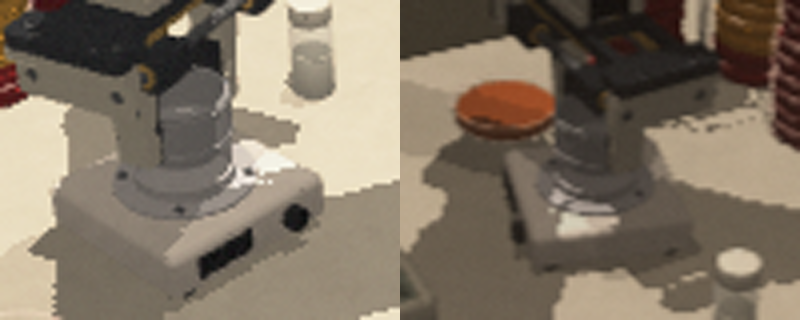

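View pics/f.png

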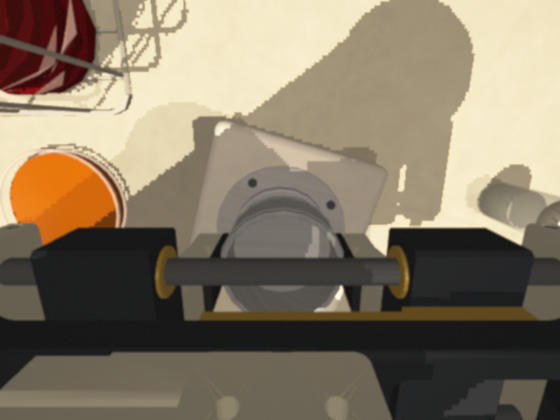

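The wrist view shows the pan (centre ~(280,240)) held directly over the ring, and side/scene crops agree. Lowering it in.

```bash
python3 -m pendant '[[0,0,4,0,0,0],[0,0,8,0,0,0],[0,0,11,0,0,0],[0,0,13,0,0,0],[0,0,13,0,0,0]]'
python3 -m pendant '[[0,0,2,0,0,0],[0,0,4,0,0,0],[0,0,4,0,0,0],[0,0,4,0,0,0]]'
```

```text
time_s: 10.72
tcp_pos: [0.5889, 0.1769, 0.0733]
eef_rot: [180.0, 0.0, 0.0]
contact_force: [-0.4, 0.5, -0.9]
gripper_width: 0.0608
gripper_force: 20.0
time_s: 11.22
tcp_pos: [0.5891, 0.177, 0.0696]
eef_rot: [-180.0, -0.0, 0.0]
contact_force: [-0.2, 0.1, -1.1]
gripper_width: 0.0605
gripper_force: 20.0
```

```bash
python3 -m pendant '[[0,0,0.5,0,0,0],[0,0,0.5,0,0,0],[0,0,0.5,0,0,0],[0,0,0.5,0,0,0],[0,0,0.5,0,0,0],[0,0,-5,0,0,0],[0,0,-25,0,0,0],[0,0,-70,0,0,0],[0,0,-120,0,0,0],[0,0,-120,0,0,0],[0,0,-120,0,0,0]]' 87 10
python3 - <<'E'
from h import *
s,i=snap('wrist','i0');print(s['tcp_pos'])
a=cv2.imread('pics/i0.png')[60:330,100:480]
cv2.imwrite('pics/i.png',cv2.resize(a,None,fx=2,fy=2,interpolation=2))
E
```

```text
time_s: 12.6
tcp_pos: [0.5888, 0.177, 0.1899]
eef_rot: [-180.0, -0.0, 0.0]
contact_force: [-0.7, -0.8, 0.9]
gripper_width: 0.0871
gripper_force: 0.0
[0.58881932 0.17697297 0.1898513 ]
```

View pics/i.png

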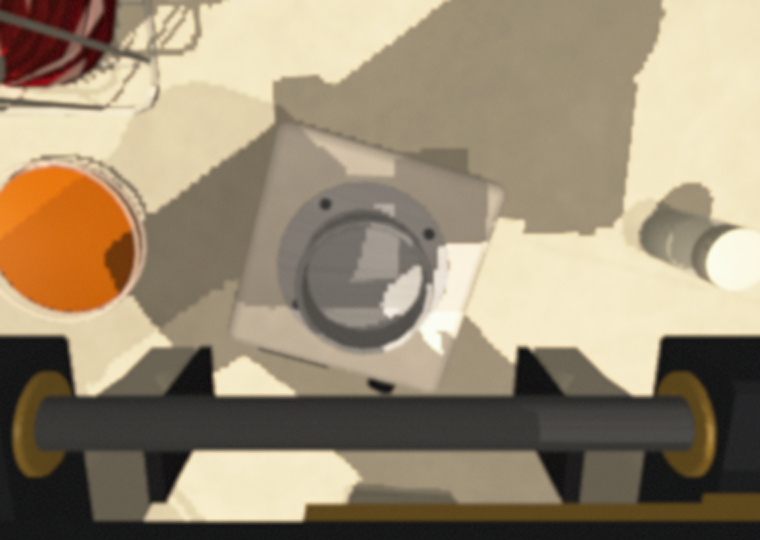

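The pan stands upright in the ring: rim about (301–433, 209–350) in the crop, centred on the disc screws. On to the fine sieve.

```bash
python3 - <<'E'
from h import *
s=r.get_state();w=cam('wrist',s);print(pt(w,283.5,199.7,.078),[px(w,[.589+.031*c,.177+.031*d,.078]).round(1) for c,d in((1,0),(-1,0),(0,1),(0,-1))])
E
python3 -m pendant '[[-30,40,0,0,0,0],[-60,80,0,0,0,0],[-90,120,0,0,0,0],[-120,160,0,0,0,0],[-141,193,0,0,0,0],[-141,193,0,0,0,0],[-141,193,50,0,0,0],[-141,193,100,0,0,0],[-141,193,130,0,0,0],[-141,193,148,0,0,0],[-141,193,154,0,0,0],[-141,193,154,0,0,0],[-141,193,154,0,0,0]]' 87 10
python3 -m pendant '[[0,0,0,0,0,0],[0,0,0,0,0,0],[0,0,0,0,0,0],[0,0,0,0,0,0],[0,0,0,0,0,0],[0,0,0,0,0,0],[0,0,0,0,0,0],[0,0,0,0,0,0]]' 40 10
```

```text
[0.59310286 0.17445142 0.078     ] [array([280.6, 169.3]), array([280.6, 237. ]), array([245.5, 204.2]), array([315.7, 204.2])]
time_s: 14.28
tcp_pos: [0.4486, -0.0158, 0.0361]
eef_rot: [-180.0, -0.1, 0.0]
contact_force: [-0.2, 0.4, 0.9]
gripper_width: 0.087
gripper_force: 0.0
time_s: 15.28
tcp_pos: [0.4485, -0.0158, 0.0359]
eef_rot: [-180.0, -0.1, 0.0]
contact_force: [-1.0, 2.3, 5.7]
gripper_width: 0.0599
gripper_force: 10.0
```

```bash
python3 -m pendant '[[0,0,0,0,0,0],[0,0,0,0,0,0],[0,0,0,0,0,0],[0,0,0,0,0,0],[0,0,0,0,0,0.18],[0,0,0,0,0,0.36],[0,0,0,0,0,0.54],[0,0,0,0,0,0.72],[0,0,0,0,0,0.9],[0,0,0,0,0,1.08],[0,0,0,0,0,1.26],[0,0,0,0,0,1.44],[0,0,0,0,0,1.571],[0,0,0,0,0,1.571],[0,0,0,0,0,1.571]]' 87 10
python3 -m pendant '[[0,0,0,0,0,0],[0,0,0,0,0,0],[0,0,0,0,0,0],[0,0,0,0,0,0],[0,0,0,0,0,0],[0,0,0,0,0,0],[0,0,0,0,0,0],[0,0,0,0,0,0]]' 40 20
python3 -m pendant '[[0,0,-10,0,0,0],[0,0,-30,0,0,0],[0,0,-70,0,0,0],[0,0,-120,0,0,0],[0,0,-120,0,0,0],[0,0,-120,0,0,0]]'
python3 - <<'E'
from h import *
snap('side','j0')
s,i=snap('wrist','j1')
a=cv2.imread('pics/j0.png')[150:270,170:350]; b=cv2.imread('pics/j1.png')
cv2.imwrite('pics/j.png',np.hstack([cv2.resize(a,(450,300),interpolation=2),cv2.resize(b,(350,300))]))
E
```

```text
time_s: 17.15
tcp_pos: [0.4481, -0.0161, 0.0356]
eef_rot: [180.0, -0.0, -89.8]
contact_force: [-0.4, 0.3, -0.3]
gripper_width: 0.0871
gripper_force: 0.0
time_s: 18.15
tcp_pos: [0.4482, -0.016, 0.0356]
eef_rot: [-180.0, 0.0, -90.0]
contact_force: [0.5, -0.3, -0.2]
gripper_width: 0.0622
gripper_force: 20.0
time_s: 18.9
tcp_pos: [0.4474, -0.0161, 0.1555]
eef_rot: [180.0, 0.0, -90.0]
contact_force: [-0.4, -0.8, -2.5]
gripper_width: 0.0625
gripper_force: 20.0
```

View pics/j.png

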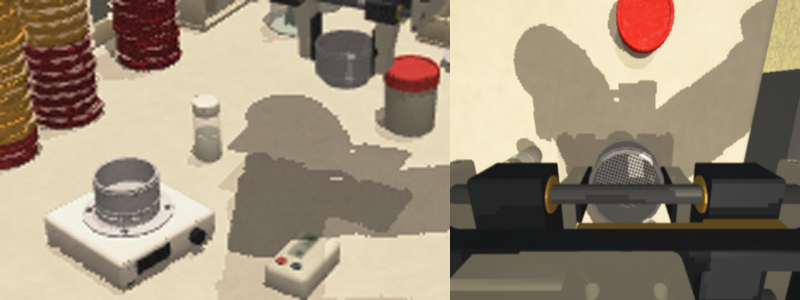

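```bash
python3 -m pendant '[[-40,-30,0,0,0,-0.18],[-80,-60,0,0,0,-0.36],[-120,-90,0,0,0,-0.54],[-160,-120,0,0,0,-0.72],[-193,-141,0,0,0,-0.9],[-193,-141,0,0,0,-1.08],[-193,-141,0,0,0,-1.26],[-193,-141,0,0,0,-1.44],[-193,-141,0,0,0,-1.571],[-193,-141,0,0,0,-1.571],[-193,-141,20,0,0,-1.571],[-193,-141,37,0,0,-1.571],[-193,-141,37,0,0,-1.571],[-193,-141,37,0,0,-1.571]]'
python3 -m pendant '[[0,0,4,0,0,0],[0,0,8,0,0,0],[0,0,10,0,0,0],[0,0,10,0,0,0],[0,0,10,0,0,0]]'
python3 -m pendant '[[0,0,2,0,0,0],[0,0,4,0,0,0],[0,0,4,0,0,0],[0,0,4,0,0,0]]'
```

```text
time_s: 20.75
tcp_pos: [0.5893, 0.177, 0.1187]
eef_rot: [180.0, -0.0, -0.0]
contact_force: [-0.3, 0.3, -0.8]
gripper_width: 0.0625
gripper_force: 20.0
time_s: 21.38
tcp_pos: [0.5892, 0.177, 0.1087]
eef_rot: [-180.0, -0.0, 0.0]
contact_force: [-0.0, 0.5, -1.0]
gripper_width: 0.0623
gripper_force: 20.0
time_s: 21.88
tcp_pos: [0.5891, 0.177, 0.1045]
eef_rot: [180.0, 0.0, 0.0]
contact_force: [0.4, -1.0, -0.8]
gripper_width: 0.0623
gripper_force: 20.0
```

```bash
python3 -m pendant '[[0,0,1,0,0,0],[0,0,1,0,0,0],[0,0,1,0,0,0],[0,0,1,0,0,0],[0,0,1,0,0,0],[0,0,1,0,0,0]]' 87 10
python3 -m pendant '[[0,0,-5,0,0,0],[0,0,-25,0,0,0],[0,0,-70,0,0,0],[0,0,-110,0,0,0],[0,0,-150,0,0,0],[0,0,-150,0,0,0],[-40,-40,-150,0,0,0],[-80,-80,-150,0,0,0],[-120,-120,-150,0,0,0],[-143,-154,-150,0,0,0],[-143,-154,-150,0,0,0],[-143,-154,-150,0,0,0]]'
python3 - <<'E'
from h import *
snap('side','k0')
s,i=snap('wrist','k1')
a=cv2.imread('pics/k0.png')[180:340,160:310]; b=cv2.imread('pics/k1.png')
cv2.imwrite('pics/k.png',np.hstack([cv2.resize(a,(375,400),interpolation=2),cv2.resize(b[:330,80:430],(424,400))]))
print(s['tcp_pos'])
E
```

```text
time_s: 22.62
tcp_pos: [0.5891, 0.177, 0.1036]
eef_rot: [180.0, 0.0, 0.0]
contact_force: [-0.0, -0.5, -0.6]
gripper_width: 0.0868
gripper_force: 0.0
time_s: 24.12
tcp_pos: [0.4458, 0.3308, 0.2532]
eef_rot: [180.0, 0.0, 0.1]
contact_force: [0.5, -0.4, -0.7]
gripper_width: 0.0868
gripper_force: 0.0
[0.44615427 0.33043936 0.25325544]
```

View pics/k.png

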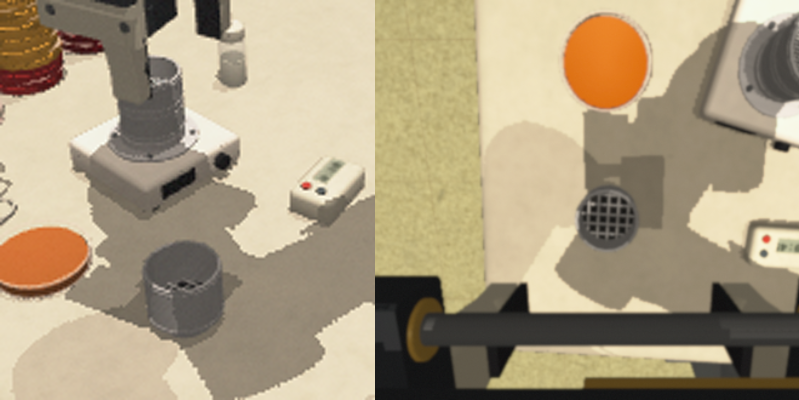

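Fine sieve sits in the pan, level. Coarse sieve in wrist view at about (271,181).

Run:
```python
from h import *
s=r.get_state();w=cam('wrist',s)
for u in((271.5,180.7),): print(pt(w,*u,.055),pt(w,*u,.05))
print(pt(w,*(80+(607-375)/424*350,62/400*330),.015))
```

```text
[0.45119863 0.34133574 0.055     ] [0.4502338  0.34151244 0.05      ]
[0.59714205 0.34138715 0.015     ]
```

```bash
python3 -m pendant '[[3,-10,40,0,0,0],[3,-10,90,0,0,0],[3,-10,130,0,0,0],[3,-10,170,0,0,0],[3,-10,195,0,0,0],[3,-10,206,0,0,0],[3,-10,210,0,0,0],[3,-10,210,0,0,0],[3,-10,210,0,0,0]]' 87 10
python3 -m pendant '[[0,0,0,0,0,0],[0,0,0,0,0,0],[0,0,0,0,0,0],[0,0,0,0,0,0],[0,0,0,0,0,0],[0,0,0,0,0,0],[0,0,0,0,0,0],[0,0,0,0,0,0]]' 40 10
```

```text
time_s: 25.35
tcp_pos: [0.4495, 0.3414, 0.0446]
eef_rot: [-179.9, -0.1, 0.0]
contact_force: [0.4, -0.5, -0.2]
gripper_width: 0.0871
gripper_force: 0.0
time_s: 26.35
tcp_pos: [0.4492, 0.3412, 0.0438]
eef_rot: [-180.0, -0.0, 0.0]
contact_force: [-1.5, 1.5, 4.1]
gripper_width: 0.0627
gripper_force: 10.0
```

```bash
python3 -m pendant '[[0,0,0,0,0,0],[0,0,0,0,0,0],[0,0,0,0,0,0],[0,0,0,0,0,0],[0,0,0,0,0,0.18],[0,0,0,0,0,0.36],[0,0,0,0,0,0.54],[0,0,0,0,0,0.72],[0,0,0,0,0,0.9],[0,0,0,0,0,1.08],[0,0,0,0,0,1.26],[0,0,0,0,0,1.44],[0,0,0,0,0,1.571],[0,0,0,0,0,1.571],[0,0,0,0,0,1.571]]' 87 10
python3 -m pendant '[[0,0,0,0,0,0],[0,0,0,0,0,0],[0,0,0,0,0,0],[0,0,0,0,0,0],[0,0,0,0,0,0],[0,0,0,0,0,0],[0,0,0,0,0,0],[0,0,0,0,0,0]]' 40 20
python3 -m pendant '[[0,0,-10,0,0,0],[0,0,-30,0,0,0],[0,0,-70,0,0,0],[0,0,-120,0,0,0],[0,0,-140,0,0,0],[0,0,-140,0,0,0],[0,0,-140,0,0,0]]'
```

```text
time_s: 28.22
tcp_pos: [0.449, 0.3409, 0.0435]
eef_rot: [180.0, -0.0, -89.8]
contact_force: [-0.6, 0.3, 0.0]
gripper_width: 0.0871
gripper_force: 0.0
time_s: 29.22
tcp_pos: [0.4491, 0.341, 0.0436]
eef_rot: [-180.0, 0.0, -90.0]
contact_force: [0.4, -0.6, 0.2]
gripper_width: 0.0612
gripper_force: 20.0
time_s: 30.1
tcp_pos: [0.4485, 0.3404, 0.1827]
eef_rot: [179.9, -0.0, -90.0]
contact_force: [0.3, -0.0, -2.2]
gripper_width: 0.0607
gripper_force: 20.0
```

```bash
python3 -m pendant '[[30,-25,0,0,0,-0.18],[65,-55,0,0,0,-0.36],[100,-85,0,0,0,-0.54],[135,-115,0,0,0,-0.72],[164,-140,0,0,0,-0.9],[164,-140,0,0,0,-1.08],[164,-140,0,0,0,-1.26],[164,-140,0,0,0,-1.44],[164,-140,0,0,0,-1.571],[164,-140,0,0,0,-1.571],[164,-140,15,0,0,-1.571],[164,-140,27,0,0,-1.571],[164,-140,27,0,0,-1.571],[164,-140,27,0,0,-1.571]]'
python3 -m pendant '[[0,0,4,0,0,0],[0,0,8,0,0,0],[0,0,10,0,0,0],[0,0,10,0,0,0],[0,0,10,0,0,0]]'
python3 -m pendant '[[0,0,2,0,0,0],[0,0,4,0,0,0],[0,0,4,0,0,0],[0,0,4,0,0,0]]'
```

```text
time_s: 31.85
tcp_pos: [0.5892, 0.177, 0.1565]
eef_rot: [180.0, 0.0, -0.0]
contact_force: [-0.4, -0.4, -0.6]
gripper_width: 0.0607
gripper_force: 20.0
time_s: 32.48
tcp_pos: [0.5891, 0.177, 0.1467]
eef_rot: [-180.0, -0.0, 0.0]
contact_force: [-0.4, 0.9, -0.9]
gripper_width: 0.0609
gripper_force: 20.0
time_s: 32.98
tcp_pos: [0.589, 0.1769, 0.1425]
eef_rot: [180.0, 0.0, 0.0]
contact_force: [-0.6, 0.2, -1.4]
gripper_width: 0.0609
gripper_force: 20.0
```

```bash
python3 -m pendant '[[0,0,1,0,0,0],[0,0,1,0,0,0],[0,0,1,0,0,0],[0,0,1,0,0,0],[0,0,1,0,0,0],[0,0,1,0,0,0]]' 87 10
python3 -m pendant '[[0,0,-5,0,0,0],[0,0,-25,0,0,0],[0,0,-70,0,0,0],[0,0,-110,0,0,0],[0,0,-110,0,0,0],[-25,55,-110,0,0,0],[-50,110,-110,0,0,0],[-75,165,-110,0,0,0],[-100,220,-110,0,0,0],[-125,275,-110,0,0,0],[-150,330,-110,0,0,0],[-175,385,-110,0,0,0],[-200,440,-110,0,0,0],[-224,499,-110,0,0,0],[-224,499,-70,0,0,0],[-224,499,-50,0,0,0],[-224,499,-50,0,0,0],[-224,499,-50,0,0,0]]'
python3 - <<'E'
from h import *
snap('side','l0')
s,i=snap('wrist','l1')
a=cv2.imread('pics/l0.png')[150:270,160:310]; b=cv2.imread('pics/l1.png')
cv2.imwrite('pics/l.png',np.hstack([cv2.resize(a,(400,400),interpolation=2),cv2.resize(b[30:280,180:430],(400,400))]))
print(s['tcp_pos'])
E
```

```text
time_s: 33.72
tcp_pos: [0.589, 0.1769, 0.1416]
eef_rot: [180.0, 0.0, 0.0]
contact_force: [0.9, 0.1, -0.2]
gripper_width: 0.087
gripper_force: 0.0
time_s: 35.98
tcp_pos: [0.3657, -0.3222, 0.1924]
eef_rot: [180.0, -0.0, 0.0]
contact_force: [0.3, -1.0, 0.2]
gripper_width: 0.0869
gripper_force: 0.0
[ 0.36588205 -0.32220652  0.19262795]
```

View pics/l.png

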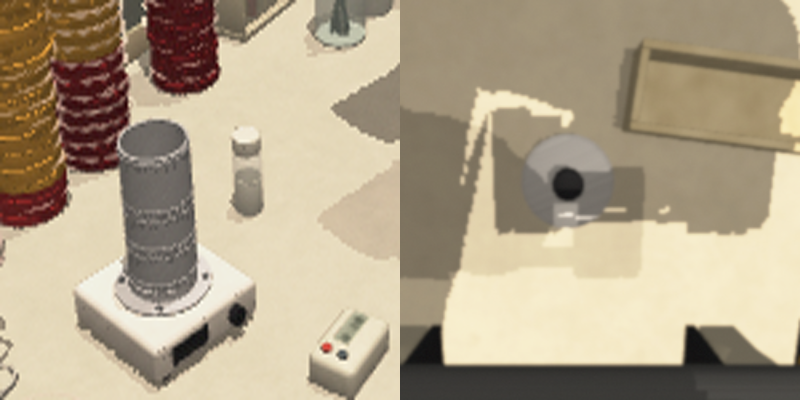

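Run:
```python
from h import *
s=r.get_state();w=cam('wrist',s);print(pt(w,285,145,.042),pt(w,285,143,.014))
```

```text
[ 0.41542835 -0.32607866  0.042     ] [ 0.41557277 -0.32638671  0.014     ]
```

```bash
python3 -m pendant '[[49,3,0,0,0,0],[49,3,40,0,0,0],[49,3,80,0,0,0],[49,3,115,0,0,0],[49,3,140,0,0,0],[49,3,152,0,0,0],[49,3,156.5,0,0,0],[49,3,156.5,0,0,0],[49,3,156.5,0,0,0]]' 45 8
python3 -m pendant '[[0,0,0,0,0,0],[0,0,0,0,0,0],[0,0,0,0,0,0],[0,0,0,0,0,0],[0,0,0,0,0,0],[0,0,0,0,0,0],[0,0,0,0,0,0],[0,0,0,0,0,0]]' 5 8
python3 -m pendant '[[0,0,0,0,0,0],[0,0,0,0,0,0],[0,0,0,0,0,0],[0,0,0,0,0,0],[0,0,0,0,0,0.18],[0,0,0,0,0,0.36],[0,0,0,0,0,0.54],[0,0,0,0,0,0.72],[0,0,0,0,0,0.9],[0,0,0,0,0,1.08],[0,0,0,0,0,1.26],[0,0,0,0,0,1.44],[0,0,0,0,0,1.571],[0,0,0,0,0,1.571],[0,0,0,0,0,1.571]]' 45 8
python3 -m pendant '[[0,0,0,0,0,0],[0,0,0,0,0,0],[0,0,0,0,0,0],[0,0,0,0,0,0],[0,0,0,0,0,0],[0,0,0,0,0,0],[0,0,0,0,0,0],[0,0,0,0,0,0]]' 5 20
```

```text
time_s: 37.2
tcp_pos: [0.4148, -0.3253, 0.036]
eef_rot: [180.0, -0.1, 0.0]
contact_force: [-1.0, -0.1, 0.4]
gripper_width: 0.0449
gripper_force: 0.0
time_s: 38.2
tcp_pos: [0.4142, -0.3251, 0.0352]
eef_rot: [180.0, -0.0, 0.0]
contact_force: [-0.9, 0.2, 4.7]
gripper_width: 0.0193
gripper_force: 8.0
time_s: 40.08
tcp_pos: [0.4141, -0.3251, 0.035]
eef_rot: [180.0, -0.0, -89.8]
contact_force: [0.4, -0.3, -0.4]
gripper_width: 0.0449
gripper_force: 0.0
time_s: 41.08
tcp_pos: [0.4142, -0.3251, 0.0351]
eef_rot: [-180.0, -0.0, -90.0]
contact_force: [1.1, -1.0, -0.4]
gripper_width: 0.0193
gripper_force: 20.0
```

```bash
python3 -m pendant '[[0,0,-10,0,0,0],[0,0,-40,0,0,0],[0,0,-90,0,0,0],[0,0,-140,0,0,0],[0,0,-175,0,0,0],[0,0,-175,0,0,0],[-50,-18,-175,0,0,0],[-105,-36,-175,0,0,0],[-155,-54,-175,0,0,0],[-205,-72,-175,0,0,0],[-255,-89,-175,0,0,0],[-305,-106,-175,0,0,-0.15],[-345,-120,-175,0,0,-0.3],[-385,-134,-175,0,0,-0.45],[-385,-134,-175,0,0,-0.6]]'
python3 -m pendant '[[0,0,0,0,0,0],[0,0,0,0,0,0]]'
```

```text
time_s: 42.95
tcp_pos: [0.5482, 0.0622, 0.2089]
eef_rot: [179.9, 0.0, -55.2]
contact_force: [-0.1, -0.1, -0.3]
gripper_width: 0.0193
gripper_force: 20.0
time_s: 43.2
tcp_pos: [0.5476, 0.0594, 0.2097]
eef_rot: [179.9, 0.0, -55.8]
contact_force: [0.6, -1.1, -1.4]
gripper_width: 0.0195
gripper_force: 20.0
```

```bash
python3 -m pendant '[[0,0,0,0,0,-0.18],[0,0,0,0,0,-0.36],[0,0,0,0,0,-0.54],[0,0,0,0,0,-0.72],[0,0,0,0,0,-0.9],[0,0,0,0,0,-0.9708],[0,0,0,0,0,-0.9708],[0,0,0,0,0,-0.9708]]'
```

```text
time_s: 44.2
tcp_pos: [0.548, 0.0595, 0.2101]
eef_rot: [-180.0, -0.0, -0.2]
contact_force: [-0.3, -0.5, -1.0]
gripper_width: 0.0192
gripper_force: 20.0
```

```bash
python3 -m pendant '[[15,-40,0,0,0,0],[30,-80,0,0,0,0],[41,-117,0,0,0,0],[41,-117,0,0,0,0],[41,-117,0,0,0,0],[41,-117,10,0,0,0],[41,-117,18,0,0,0],[41,-117,18,0,0,0],[41,-117,18,0,0,0]]'
python3 - <<'E'
from h import *
s,i=snap('side','m0');snap('scene','m1');print(s['tcp_pos'],s['eef_rot'])
a=cv2.imread('pics/m0.png')[150:270,160:280]; b=cv2.imread('pics/m1.png')[90:210,220:340]
cv2.imwrite('pics/m.png',np.hstack([cv2.resize(x,(400,400),interpolation=2) for x in (a,b)]))
E
```

```text
time_s: 45.32
tcp_pos: [0.5892, 0.1767, 0.1921]
eef_rot: [180.0, -0.0, -0.0]
contact_force: [-0.3, -0.6, -0.6]
gripper_width: 0.0194
gripper_force: 20.0
[0.58923633 0.17666871 0.19212914] [ 1.79991316e+02 -4.09809657e-03 -1.71911993e-02]
```

View pics/m.png

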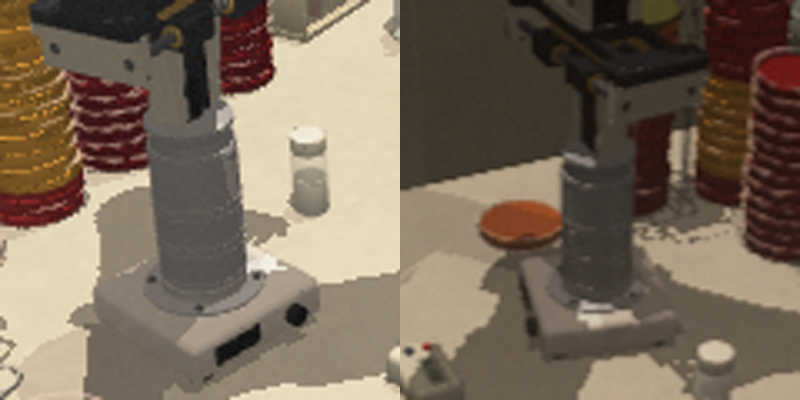

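Lid held level, aligned over the tower in both views. Lowering it.

```bash
python3 -m pendant '[[0,0,4,0,0,0],[0,0,8,0,0,0],[0,0,10,0,0,0],[0,0,10,0,0,0],[0,0,10,0,0,0]]'
python3 -m pendant '[[0,0,2,0,0,0],[0,0,4,0,0,0],[0,0,4,0,0,0],[0,0,4,0,0,0]]'
```

```text
time_s: 46.05
tcp_pos: [0.5892, 0.177, 0.1821]
eef_rot: [-180.0, -0.0, 0.0]
contact_force: [-0.4, -0.2, -0.3]
gripper_width: 0.0193
gripper_force: 20.0
time_s: 46.55
tcp_pos: [0.5892, 0.1769, 0.1781]
eef_rot: [-180.0, -0.0, 0.0]
contact_force: [0.3, 0.2, -0.4]
gripper_width: 0.0192
gripper_force: 20.0
```

```bash
python3 -m pendant '[[0,0,0.5,0,0,0],[0,0,0.5,0,0,0],[0,0,0.5,0,0,0],[0,0,0.5,0,0,0],[0,0,0.5,0,0,0],[0,0,-5,0,0,0],[0,0,-25,0,0,0],[0,0,-60,0,0,0],[0,0,-100,0,0,0],[-60,0,-100,0,0,0],[-120,0,-100,0,0,0],[-120,0,-100,0,0,0],[-120,0,-100,0,0,0],[-120,0,-100,0,0,0]]' 50 10
python3 - <<'E'
from h import *
s,i=snap('side','n0');snap('scene','n1')
a=cv2.imread('pics/n0.png')[150:270,160:280]; b=cv2.imread('pics/n1.png')[90:210,220:340]
cv2.imwrite('pics/n.png',np.hstack([cv2.resize(x,(400,400),interpolation=2) for x in (a,b)]))
E
```

```text
time_s: 48.3
tcp_pos: [0.4699, 0.1771, 0.2781]
eef_rot: [180.0, -0.0, -0.0]
contact_force: [0.5, -0.0, 0.6]
gripper_width: 0.0499
gripper_force: 0.0
```

View pics/n.png

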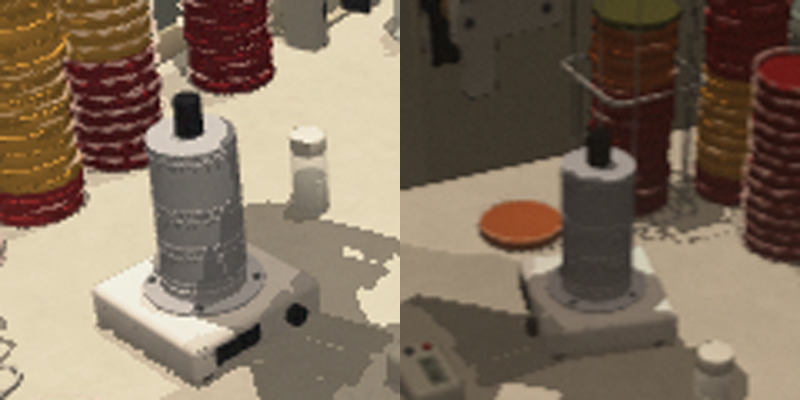

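Both views show the tower complete and straight with the lid seated level. The vial and dish stand where they were, and the robot is clear.

```bash
python3 -c "
from plant import r
print(r.close_job())"
```

```text
the job is handed in; nothing more can be done
None
```

I built the tower on the shaker in order (pan, fine sieve, coarse sieve, lid) and handed it in at about 48 s of the 118 s; the final side and scene views show it straight with every piece seated, and no bystander was moved as far as the pictures show, but the interface gave no verdict.

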